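Slide a circuit-board carrier under the low sensor bridge of a test fixture

TASK

Push the aluminium carrier plate, with the circuit board on it, along the bench and under the low bridge of the test fixture until its front edge lies squarely against the end stop behind the bridge. Push it with the fingertips on the bare metal plate only, not on the electronics it carries, and keep it flat on the bench: do not lift or tip it. Leave the other things on the bench where they are.

Things in the scene. Friction and masses are not known exactly. Their poses are not given: they have to be found in the camera images.
- carrier: Loose bare aluminium plate, 120 (x) x 100 (y) x 10 mm (z), flat on the bench. Origin: centre of its underside; +x: its front, which goes under the bridge first; z up. Starts 170 to 260 mm before the bridge's centre, up to 22 mm off the lane's middle line and 0.3 rad askew. Push on its side faces, 10 mm high; about 0.5 kg with the electronics, it slides at 2 to 5 N.
- electronics: Fixed on the carrier, not to be touched: green board 106 x 84 mm centred on the plate's top (7 mm of bare plate left at front and rear, 8 mm at the sides), chips up to 4 mm above the plate, and at x = -50 to -26 mm a dark finned heat sink 72 mm wide, its top 48 mm above the bench. Origin: centre of the plate's top, axes as the carrier's.
- front_edge (a point): Middle of the carrier's front face, 60 mm ahead (+x) of the carrier's origin, 5 mm above its underside; axes as the carrier's.
- rear_edge (a point): Middle of the carrier's rear face, 60 mm behind (-x) the carrier's origin, 5 mm above its underside.
- fixture: Dark steel fixture, screwed down. Origin: on the bench under the bridge's middle; +x: the direction to push the carrier through; y across the lane. Bridge: x from -20 to 20 mm, 156 mm wide, underside 17 mm, top 33 mm above the bench, grey sensor head on it to 61 mm. Lane between its feet: y from -58 to 58 mm, floor is the bench; beyond, side rails 10 mm high lead to the stop.
- stop (a point): Middle of the face, on the fixture's 12 mm high stop bar, that meets the carrier's front edge: 45 mm ahead (+x) of the fixture's origin, 5 mm above the bench; axes as the fixture's. With the carrier home, its rear edge is 55 mm before the near face of the bridge and the heat sink stays outside.
- knob: Bystander: black control knob, 38 mm across, 17 mm high, standing beside the bridge. Origin: centre of its underside.
- capacitor: Bystander: grey can capacitor, 25 mm across, 38 mm high, standing beside the bridge (its place and the knob's may be swapped). Origin: centre of its underside.
- screwdriver: Bystander: screwdriver lying roughly along the lane, beside it on the side away from the robot. Origin: centre of its underside.
- brush: Bystander: small brush lying roughly along the lane, beside it on the robot's side. Origin: centre of its underside.
- spool: Bystander: steel-grey spool, 54 mm across, 41 mm high, standing beyond the stop. Origin: centre of its underside.
- jar: Bystander: glass jar with black cap, 52 mm across, 55 mm high, standing beyond the stop (its place and the spool's may be swapped). Origin: centre of its underside.
- multimeter: Bystander: grey hand-held meter, 150 x 75 x 30 mm, lying on its back well before the carrier. Origin: centre of its underside.
Mind the look-alikes: they are no part of the job. Leave any pink look-alike of the fixture alone.

How it is judged:
By the outcome, as a careful person would: the job done as asked, in the order asked, and still so for the second after the job is handed in, with the robot touching nothing.
It also fails if it takes over 64 s, if anything falls off the work surface, if the arm or the gripper's body presses on something with over 40 N, if the wrist force passes 120 N, or if a joint passes its speed limit or range.

ROBOT

A 6-joint arm with a two-finger parallel gripper is mounted at the origin on the work surface. World frame = base frame: x ahead of the robot, y to its left, z up, the work surface at z = 0. Lengths are in m, angles in rad, forces in N, time in s.
With the tool pointing down it reaches from about 0.35 to 0.975 m from the base axis. Payload 4.9 kg.
Tool frame: the origin (TCP) lies at the very end of the fingers, on their centre line; the grasp point (between the pads) lies 19 mm behind it (manip.hold_point_z is the distance from the TCP to the grasp point, in m); z points along the fingers, y is the direction in which the jaws open and shut (so a half turn about z gives the same grasp; the last joint's range is limited). The gripper opens to 85 mm and grips with 20 to 120 N. Pads are 22 mm wide; open, the fingers measure 114 mm over their backs; the gripper's body (76 mm by 85 mm) begins 54 mm behind the grasp point. The pads swing forward as they close: fully open they stand 13 mm farther back than shut.
Start: joints at [-1.28, 0.053, 1.613, -0, 1.476, -0.119], TCP at [0.249, -0.573, 0.231] pointing down, gripper open.
Joint ranges: [-3.01, 3.01], [-1.01, 2.22], [0.06, 2.58], [-1.02, 4.17], [0.09, 2.62], [-3.14, 3.14]. Speed limits (rad/s): [2.57, 2.57, 3.14, 3.14, 3.14, 3.14].

INTERFACE

Orientations are given as a unit quaternion [w, x, y, z].
In Python, from plant import manip gives the robot as it stands. The module is installed in compiled form; this text tells all that it offers.
- The arm moves only by the shell command python3 -m creep 'ROWS'. ROWS is JSON, a list of rows, each a list of 7 numbers: the turn, a rotation vector about the tool's x, y, z in degrees, then the shift along the tool's x, y, z in m, then the opening, from 0 (shut) to 1 (fully open). In form: [[ax, ay, az, tx, ty, tz, jaw], ...]. A call has 1 to 20 rows; each row shifts and turns the commanded pose from where the row before left it, along the tool's axes as they then stand; what a row does not reach is not made up. A row lasts 1/12 s, in which the tool goes at most 41.7 mm and 7.16 degrees, less where a joint would pass 70% of its speed; a pose out of reach is approached as far as the arm can. A call is refused whole if a number of a shift passes 0.0417 or a number of a turn 7.16, either way. A call with a gripper value outside its range is refused whole. The fingers move at their own pace and stop on an object; the grip force is fixed at half the most. Time passes only in rows, so rows that do not move let the fingers close. It gives the time, the measured TCP pose, the force and the opening at its end, in the units of the state.
- manip.state(): the state, without advancing time (a new reading comes with each control period).
- manip.grab_frame(name): name is "side" or "top"; returns the picture (400x640x3 uint8, blue, green, red); there is no depth.
- manip.get_calibration(name): a dict with "fx", "fy", "cx", "cy" (pixels), "dist" ([k1, k2, p1, p2, k3] as OpenCV has them; the pictures are not rectified), "xyz" and "attitude" of the camera in the world. Camera axes: x right, y down, z forward; pixel columns grow to the right and rows downward; lengths in m; the calibration is good to about 2 mm. A picture is of the moment at which its call begins. get_calibration takes no time and is no camera call.
- manip.job_done(): hands the job in, once; it reports no verdict.
Trained networks look in the newest picture that a camera, given by its name, has taken for a name from the list of things; names that differ only in an ending like _2 or _b are one class to them, and where a whole thing is asked for, a point or a joint stands for the part that bears it (a point fixed in the world has none). Each returns a list of dicts, best first, with "confidence" (0 to 1); they miss things now and then, are a little off and sometimes report something else, mostly with a low value. They report only what shows in the picture. A call takes as long as a camera call. They do not tell look-alikes from the thing itself.
- manip.cut_out(target, camera): "pixels" (400x640 bool, what is visible of it) and "rect" ([left, top, right, bottom] in pixels, round what is visible of it).
The state is a dict: "time": time; "joint_pos": joint angles; "joint_vel": joint speeds; "joint_efforts": joint torques, N m; "tool_pos": TCP position; "tool_rot": TCP orientation; "contact_force": force on the tool from outside, world axes, zero at the start; "ft_torque": the same for the moment, N m; "gripper_width": opening from 0.0 (shut) to 1.0 (fully open).
Only numpy, scipy, OpenCV 4.12 (cv2) and the standard library are available. Lean on these libraries where they do the work, as an engineer would, in place of code of your own. Each camera call takes 0.05 s, during which the arm holds its last target.

## Working session

There is one attempt and no reset: what is moved stays moved. The work goes in short steps, Python scripts to look and compute and a shell command to move; the robot and the scene stay as the last step left them, time stands still between calls to the robot, and variables do not carry over. Pictures are saved under pics/ and viewed, and the job is handed in when it is done.

```bash
mkdir -p pics; python3 - <<'E'
from plant import manip
import cv2
s=manip.state()
for k,v in s.items(): print(k,v)
for n in("side","top"):
    cv2.imwrite(f"pics/{n}0.png",manip.grab_frame(n)); print(n,manip.get_calibration(n))
E
```

```text
time 0.0
joint_pos [-1.28000310e+00  5.33519510e-02  1.61431422e+00 -1.72936508e-05
  1.47597936e+00 -1.18993179e-01]
joint_vel [-0.00017628 -0.00016931  0.00062643  0.0002304   0.00064928  0.00132843]
joint_efforts [ 1.63628611e-03 -3.93694961e+01 -3.70170772e+01 -2.06669046e-05
  7.14053720e-03  4.83398452e-06]
tool_pos [ 0.24882732 -0.57264925  0.23005398]
tool_rot [-1.02191585e-03  9.79082035e-01  2.03463302e-01 -9.66381406e-05]
contact_force [0.86914872 0.55481531 0.19023224]
ft_torque [ 0.02947702  0.02408184 -0.03260766]
gripper_width 0.9957593816520487
side {'fx': 425.47088502176655, 'fy': 425.47088502176655, 'cx': 318.9865504434346, 'cy': 200.63076391647428, 'dist': array([0.02767035, 0.        , 0.        , 0.        , 0.        ]), 'xyz': array([0.39749481, 0.48549436, 0.79414816]), 'attitude': array([ 0.03844963, -0.13944583,  0.93610404, -0.3206021 ])}
top {'fx': 488.8294850408209, 'fy': 488.8294850408209, 'cx': 321.975356504092, 'cy': 195.52786450372705, 'dist': array([0.00994137, 0.        , 0.        , 0.        , 0.        ]), 'xyz': array([ 0.2787938 , -0.11198526,  1.37517753]), 'attitude': array([-0.07882669,  0.73764479, -0.66718607,  0.06729985])}
```

View pics/side0.png

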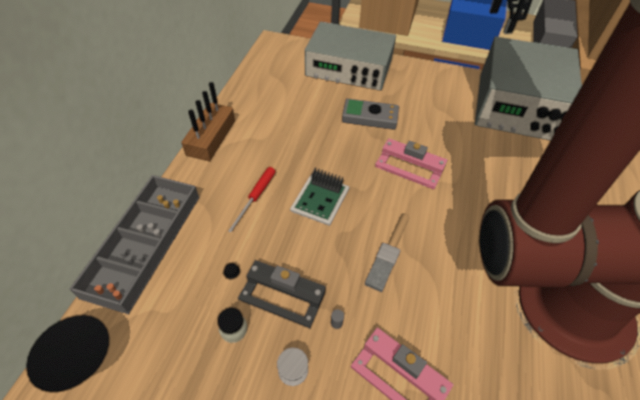

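View pics/top0.png

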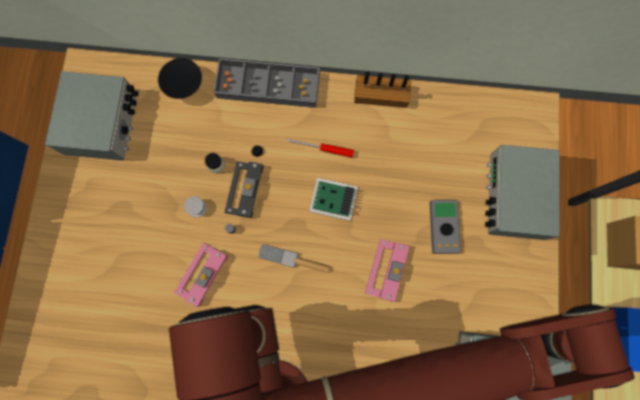

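```bash
cat > h.py <<'E'
import numpy as np,cv2
from plant import manip
from scipy.spatial.transform import Rotation as R
def cam(n):
    c=manip.get_calibration(n)
    K=np.array([[c['fx'],0,c['cx']],[0,c['fy'],c['cy']],[0,0,1]])
    q=c['attitude']; Rw=R.from_quat([q[1],q[2],q[3],q[0]]).as_matrix()
    return K,c['dist'],Rw,c['xyz']
def proj(n,P):
    K,d,Rw,t=cam(n); P=np.atleast_2d(np.asarray(P,float))
    rv=cv2.Rodrigues(Rw.T)[0]
    return cv2.projectPoints(P.reshape(-1,1,3),rv,-Rw.T@t,K,d)[0].reshape(-1,2)
def back(n,uv,z):
    K,d,Rw,t=cam(n); uv=np.asarray(uv,float).reshape(-1,1,2)
    r=cv2.undistortPoints(uv,K,d).reshape(-1,2); r=np.c_[r,np.ones(len(r))]@Rw.T
    return t+r*((z-t[2])/r[:,2])[:,None]
def crop(n,img,u0,v0,u1,v1,s,name):
    cv2.imwrite(name,cv2.resize(img[v0:v1,u0:u1],None,fx=s,fy=s,interpolation=cv2.INTER_CUBIC))
E
python3 - <<'E'
from h import *
for n in("side","top"):
    im=manip.grab_frame(n); cv2.imwrite(f"pics/{n}1raw.png",im)
    for t in("carrier","electronics","fixture","multimeter","brush","screwdriver","knob","capacitor","spool","jar"):
        if n=="side" and t not in("carrier","electronics","fixture"): continue
        for i,d in enumerate(manip.cut_out(t,n)[:4]):
            m=d['pixels']; np.save(f"m_{n}_{t}_{i}.npy",m)
            v,u=np.nonzero(m); c=[u.mean(),v.mean()]
            print(n,t,i,round(d['confidence'],2),d['rect'],np.round(c,1),m.sum(),np.round(back(n,c,.01)[0],3))
    b=(285,160,375,240) if n=="top" else (280,155,360,235)
    crop(n,im,*b,7,f"pics/{n}_car.png")
    b=(205,145,285,230) if n=="top" else (225,245,345,335)
    crop(n,im,*b,6,f"pics/{n}_fix.png")
E
```

```text
side carrier 0 0.66 [288.4, 168.7, 346.8, 227.3] [320.  196.9] 1989 [ 0.558 -0.11   0.01 ]
side carrier 1 0.41 [329.1, 310.7, 347.0, 327.5] [338.  318.1] 251 [0.441 0.163 0.01 ]
side electronics 0 0.75 [293.9, 170.3, 345.9, 220.3] [320.5 194.2] 1537 [ 0.559 -0.118  0.01 ]
side fixture 0 0.88 [377.2, 138.8, 448.1, 187.2] [412.2 161.1] 1745 [ 0.369 -0.289  0.01 ]
side fixture 1 0.64 [353.2, 328.7, 452.4, 396.7] [400.5 367.8] 3137 [0.311 0.219 0.01 ]
side fixture 2 0.57 [238.1, 259.5, 321.8, 329.8] [282.9 291. ] 2870 [0.561 0.141 0.01 ]
side fixture 3 0.38 [290.6, 166.1, 348.4, 228.6] [320.2 196.7] 2026 [ 0.558 -0.111  0.01 ]
top carrier 0 0.62 [307.1, 179.1, 358.9, 222.5] [332.9 198.9] 1474 [ 0.557 -0.107  0.01 ]
top carrier 1 0.42 [295.2, 139.7, 354.3, 158.1] [335.2 149.7] 280 [ 0.703 -0.099  0.01 ]
top electronics 0 0.68 [310.5, 179.9, 353.1, 215.6] [332.8 198.2] 1113 [ 0.559 -0.106  0.01 ]
top fixture 0 0.72 [226.1, 160.3, 265.5, 216.3] [243.9 188.5] 1312 [0.562 0.15  0.01 ]
top fixture 1 0.68 [174.6, 242.3, 225.9, 308.8] [200.4 275.2] 1362 [0.307 0.236 0.01 ]
top fixture 2 0.64 [362.9, 239.1, 408.7, 301.5] [388.2 270.3] 1403 [ 0.372 -0.278  0.01 ]
top multimeter 0 0.79 [428.1, 199.6, 463.7, 253.1] [444.8 226.6] 1531 [ 0.51  -0.428  0.01 ]
top brush 0 0.93 [259.3, 244.3, 329.3, 272.4] [287.1 257.7] 732 [0.379 0.004 0.01 ]
top brush 1 0.43 [309.1, 179.3, 351.7, 215.1] [333.  198.5] 1097 [ 0.559 -0.107  0.01 ]
top screwdriver 0 0.78 [288.5, 139.0, 353.8, 159.9] [330.8 148.7] 352 [ 0.705 -0.086  0.01 ]
top knob 0 0.6 [251.0, 139.1, 261.1, 156.3] [256.4 150.2] 125 [0.679 0.128 0.01 ]
top capacitor 0 0.64 [222.8, 226.7, 234.0, 234.4] [229.6 228.3] 83 [0.444 0.174 0.01 ]
top spool 0 0.68 [182.6, 194.3, 202.9, 220.6] [194.3 206.3] 369 [0.497 0.283 0.01 ]
top spool 1 0.17 [309.4, 175.0, 355.9, 221.1] [332.6 198.9] 1453 [ 0.557 -0.106  0.01 ]
top jar 0 0.7 [203.4, 149.1, 225.4, 174.4] [214.  162.4] 340 [0.631 0.246 0.01 ]
```

View pics/side_car.png

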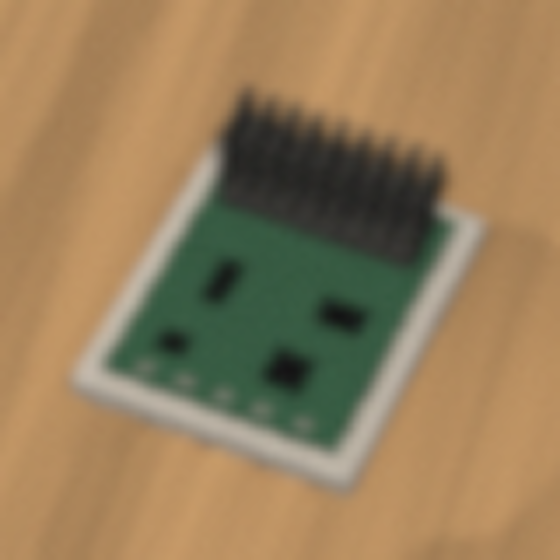

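View pics/side_fix.png

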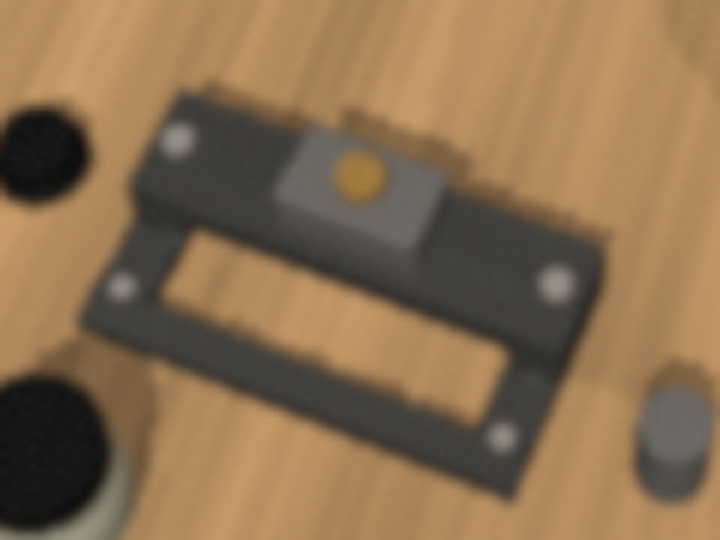

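View pics/top_car.png

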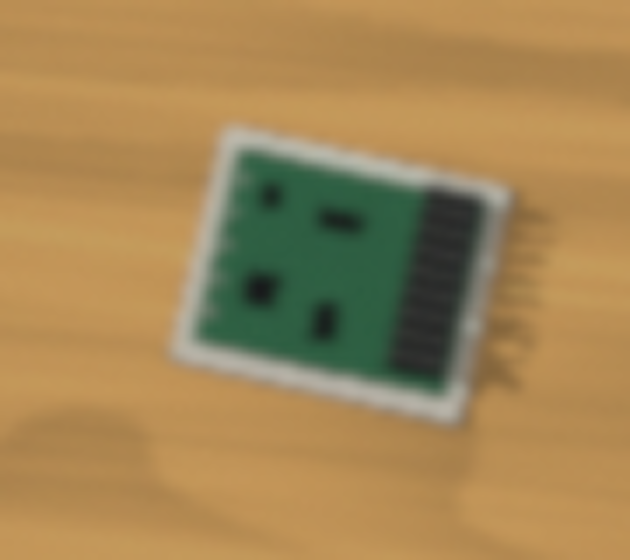

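View pics/top_fix.png

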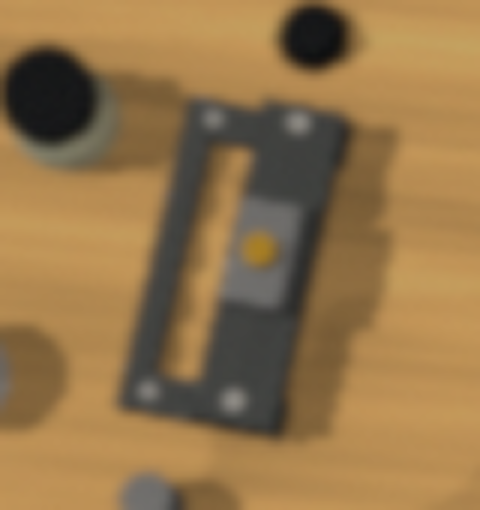

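```bash
cat > fit.py <<'E'
from h import *
from scipy.optimize import least_squares
def w(p,L):
    L=np.asarray(L,float);c,s=np.cos(p[2]),np.sin(p[2])
    return np.c_[p[0]+c*L[:,0]-s*L[:,1],p[1]+s*L[:,0]+c*L[:,1],L[:,2]]
def fit(obs,p0):
    def f(p): return np.concatenate([(proj(n,w(p,L))-uv).ravel() for n,L,uv in obs])
    r=least_squares(f,p0,loss='soft_l1'); return r.x,r.fun.reshape(-1,2)
def cp(pts,u0,v0,s): return (np.array(pts,float)+.5)/s-.5+[u0,v0]
E
cat > f1.py <<'E'
from fit import *
t=.01
C=[[.06,-.05,t],[-.06,-.05,t],[-.06,.05,t],[.06,.05,t]]
tc=cp([(225,127),(512,187),(462,423),(172,355)],285,160,7)
sc=cp([(77,375),(347,477),(487,222)],280,155,7)
CS=[C[0],C[3],C[2]]
F=[[-.02,-.078,.033],[-.02,.078,.033],[.02,.078,.033],[.02,-.078,.033]]
ft=cp([(348,122),(285,435)],205,145,6)
fs=cp([(180,93),(604,246),(562,350),(130,188)],225,245,6)
W=[[.045,-.058,.012],[.045,.058,.012]]
ws=cp([(163,300),(470,425)],225,245,6)
for obs in ([("top",C,tc)],[("side",CS,sc)],[("top",C,tc),("side",CS,sc)]):
    p,r=fit(obs,[.557,-.107,1.4]);print("car",np.round(p,4),np.abs(r).max().round(2))
pc=p
for obs in ([("top",F[:2],ft)],[("side",F,fs)],[("side",F,fs),("side",W,ws)],[("top",F[:2],ft),("side",F,fs),("side",W,ws)]):
    p,r=fit(obs,[.56,.14,1.4]);print("fix",np.round(p,4),r.round(1).tolist())
pf=p
for n in("top","side"):
    im=cv2.imread(f"pics/{n}1raw.png");S=8
    big=cv2.resize(im,None,fx=S,fy=S,interpolation=cv2.INTER_CUBIC)
    def poly(P,col):
        q=((proj(n,P)+.5)*S-.5).round().astype(int);cv2.polylines(big,[q],True,col,1)
    poly(w(pc,C),(0,0,255));poly(w(pf,F),(0,0,255))
    poly(w(pf,[[.02,-.058,.01],[.045,-.058,.012],[.045,.058,.012],[.02,.058,.01]]),(0,255,255))
    b=(205,135,375,240) if n=="top" else (225,155,360,335)
    o=big[b[1]*S:b[3]*S,b[0]*S:b[2]*S]
    k=min(800/o.shape[1],600/o.shape[0]);cv2.imwrite(f"pics/{n}_ov1.png",cv2.resize(o,None,fx=k,fy=k,interpolation=cv2.INTER_AREA))
E
python3 f1.py
```

```text
car [ 0.5589 -0.1086  1.45  ] 0.48
car [ 0.558  -0.1107  1.4351] 0.99
car [ 0.5586 -0.1094  1.4445] 1.25
fix [0.5564 0.1265 1.5051] [[0.1, -0.6], [-0.1, 0.6]]
fix [0.5589 0.1291 1.4885] [[-0.2, -0.6], [0.8, -0.1], [0.3, 0.5], [-1.1, 0.0]]
fix [0.5589 0.1287 1.485 ] [[-0.1, -0.8], [0.8, -0.1], [0.3, 0.4], [-1.0, -0.3], [-2.1, 0.1], [1.0, 0.2]]
fix [0.5585 0.1284 1.4868] [[-0.0, -1.2], [-1.2, -0.2], [0.1, -0.9], [1.1, -0.2], [0.6, 0.3], [-0.7, -0.3], [-1.8, 0.1], [1.3, 0.1]]
```

View pics/top_ov1.png

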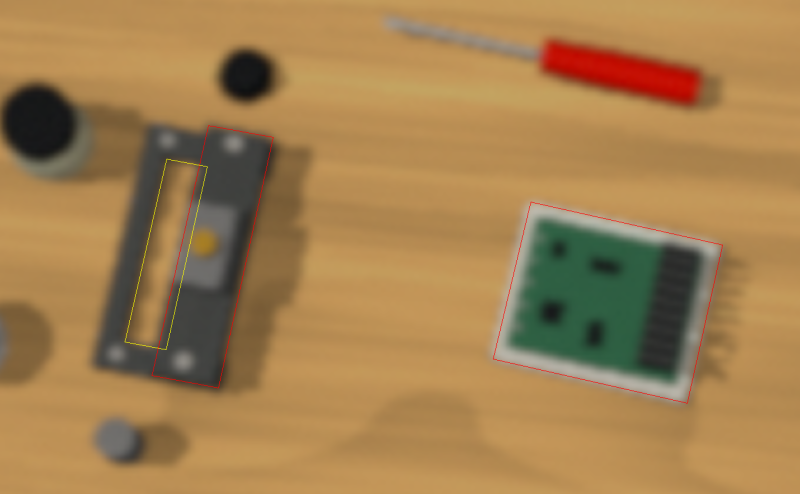

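View pics/side_ov1.png

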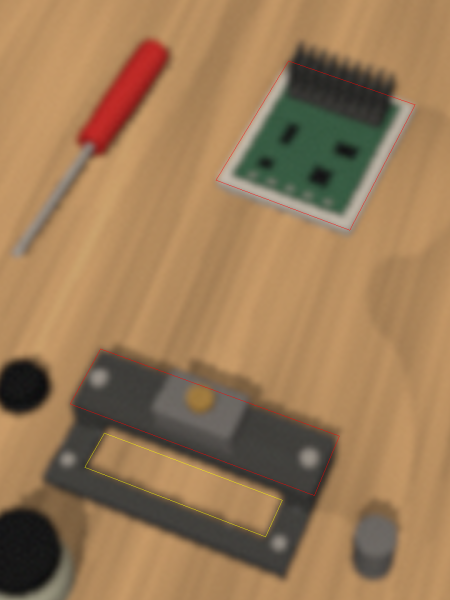

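Candidates: fixture – the dark one at top-view (244,190), with pink look-alikes at (201,275) and (388,270). Carrier – only one white plate with a green board, at top-view (333,198); the crop confirms it, with the heat sink (rear) on the right, away from the dark fixture. I choose the dark fixture. The carrier sits at about (-237, -20) mm and -2.4° in the fixture's frame.

Turn the tool and go above a point behind the plate.

```bash
python3 -m creep '[[0,0,-6.86,0,0,0,0.6],[0,0,-6.86,0,0,0,0.6],[0,0,-6.86,0,0,0,0.6],[0,0,-6.86,0,0,0,0.6],[0,0,-6.86,0,0,0,0.6],[0,0,-6.86,0,0,0,0.6],[0,0,-6.86,0,0,0,0.6],[0,0,-6.86,0,0,0,0.6],[0,0,-6.82,0,0,0,0.6]]'; python3 -m creep '[[0,0,0,0.0326,0.0223,0,0.6],[0,0,0,0.0326,0.0223,0,0.6],[0,0,0,0.0326,0.0223,0,0.6],[0,0,0,0.0326,0.0223,0,0.6],[0,0,0,0.0326,0.0223,0,0.6],[0,0,0,0.0326,0.0223,0,0.6],[0,0,0,0.0326,0.0223,0,0.6],[0,0,0,0.0326,0.0223,0,0.6],[0,0,0,0.0326,0.0223,0,0.6],[0,0,0,0.0326,0.0223,0,0.6],[0,0,0,0.0326,0.0223,0,0.6],[0,0,0,0.0326,0.0223,0,0.6],[0,0,0,0,0,0,0.6],[0,0,0,0,0,0,0.6]]'
```

```text
time: 1.6
tool_pos: [0.249, -0.5732, 0.2313]
tool_rot: [0.0, 0.734, 0.679, 0.0]
contact_force: [0.5, 0.6, -0.4]
gripper_width: 0.602
time: 2.77
tool_pos: [0.5495, -0.2042, 0.2313]
tool_rot: [-0.0, 0.735, 0.678, -0.0]
contact_force: [-0.9, -0.2, 0.4]
gripper_width: 0.603
```

```bash
python3 -m creep '[[0,0,0,0,0,0.04,0.6],[0,0,0,0,0,0.04,0.6],[0,0,0,0,0,0.04,0.6],[0,0,0,0,0,0.04,0.6],[0,0,0,0,0,0.02,0.6],[0,0,0,0,0,0.02,0.6],[0,0,0,0,0,0.01,0.6],[0,0,0,0,0,0.01,0.6],[0,0,0,0,0,0,0.6],[0,0,0,0,0,0,0.6]]'; python3 - <<'E'
from h import *
for n,b,s in(("side",(250,90,400,240),4),("top",(290,130,420,230),6)):
    im=manip.grab_frame(n);crop(n,im,*b,s,f"pics/{n}_2.png")
E
```

```text
time: 3.6
tool_pos: [0.5488, -0.2066, 0.012]
tool_rot: [0.0, 0.736, 0.677, 0.0]
contact_force: [-0.6, -0.4, 0.0]
gripper_width: 0.601
```

View pics/side_2.png

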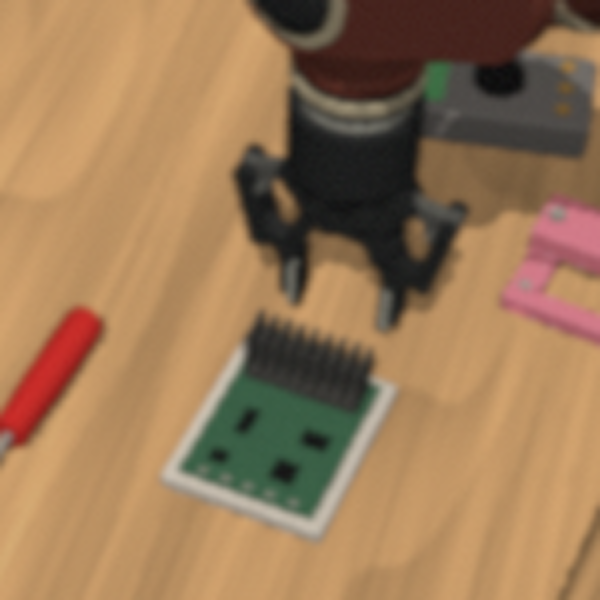

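View pics/top_2.png

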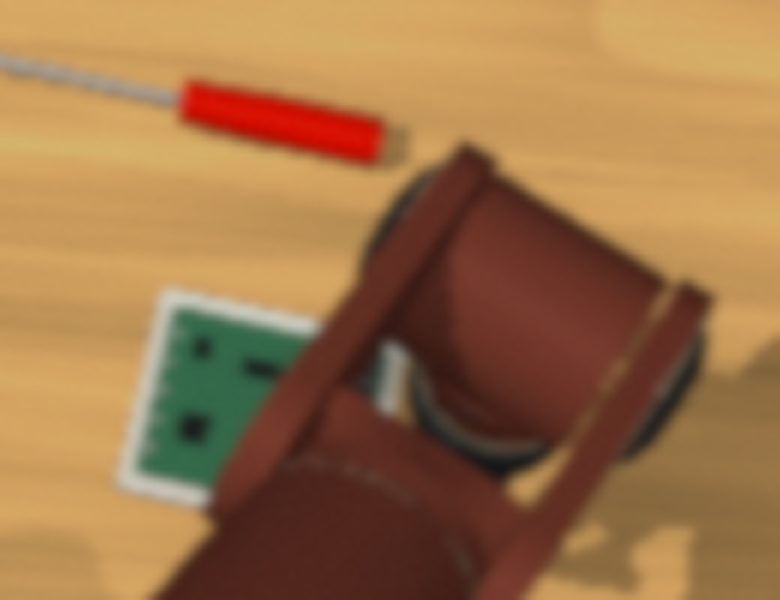

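```bash
python3 -m creep '[[0,0,0,0,0,0.003,0.6],[0,0,0,0,0,0.003,0.6],[0,0,0,0,0,0.002,0.6],[0,0,0,0,0,0,0.6],[0,0,0,0,0,0,0.6]]';  python3 -m creep '[[0,0,0,0,0,0.002,0.6],[0,0,0,0,0,0,0.6]]'; python3 -m creep '[[0,0,0,0,0,0.0015,0.6],[0,0,0,0,0,0,0.6]]'
```

```text
time: 4.12
tool_pos: [0.5484, -0.2058, 0.0031]
tool_rot: [-0.0, 0.736, 0.677, -0.0]
contact_force: [-0.7, -0.7, -1.0]
gripper_width: 0.598
time: 4.28
tool_pos: [0.5484, -0.2058, 0.001]
tool_rot: [-0.0, 0.736, 0.677, -0.0]
contact_force: [0.4, 0.1, 0.2]
gripper_width: 0.597
time: 4.45
tool_pos: [0.5484, -0.2058, -0.0005]
tool_rot: [-0.0, 0.736, 0.677, -0.0]
contact_force: [-0.4, 0.1, -0.9]
gripper_width: 0.602
```

```bash
python3 -m creep '[[0,0,0,0,0,0.0015,0.6],[0,0,0,0,0,0,0.6]]'; python3 -m creep '[[0,0,0,0,0,0.001,0.6],[0,0,0,0,0,0,0.6]]'; python3 -m creep '[[0,0,0,0,0,0.001,0.6],[0,0,0,0,0,0,0.6]]'
```

```text
time: 4.62
tool_pos: [0.5484, -0.2058, -0.002]
tool_rot: [-0.0, 0.736, 0.677, -0.0]
contact_force: [-0.4, 0.9, -0.1]
gripper_width: 0.6
time: 4.78
tool_pos: [0.5484, -0.2058, -0.0029]
tool_rot: [-0.0, 0.736, 0.677, -0.0]
contact_force: [-0.2, 0.7, 0.2]
gripper_width: 0.599
time: 4.95
tool_pos: [0.5487, -0.206, -0.0032]
tool_rot: [0.0, 0.736, 0.677, -0.0]
contact_force: [-1.6, 1.1, 3.9]
gripper_width: 0.603
```

```bash
python3 -m creep '[[0,0,0,0,0,-0.003,0.6],[0,0,0,0,0,-0.002,0.6],[0,0,0,0.006,0,0,0.6],[0,0,0,0.006,0,0,0.6],[0,0,0,0.004,0,0,0.6],[0,0,0,0.003,0,0,0.6],[0,0,0,0.002,0,0,0.6],[0,0,0,0,0,0,0.6]]'; python3 -m creep '[[0,0,0,0.002,0,0,0.6],[0,0,0,0.002,0,0,0.6],[0,0,0,0,0,0,0.6]]';python3 -m creep '[[0,0,0,0.002,0,0,0.6],[0,0,0,0.002,0,0,0.6],[0,0,0,0.002,0,0,0.6]]';python3 -m creep '[[0,0,0,0.002,0,0,0.6],[0,0,0,0.002,0,0,0.6],[0,0,0,0.002,0,0,0.6]]'
```

```text
time: 5.62
tool_pos: [0.5502, -0.1843, 0.0011]
tool_rot: [-0.0, 0.736, 0.677, -0.0]
contact_force: [0.4, -0.3, 0.6]
gripper_width: 0.601
time: 5.87
tool_pos: [0.5506, -0.1808, 0.0012]
tool_rot: [-0.0, 0.736, 0.677, 0.0]
contact_force: [0.0, 0.6, 0.3]
gripper_width: 0.604
time: 6.12
tool_pos: [0.5513, -0.1754, 0.0014]
tool_rot: [0.0, 0.736, 0.677, -0.0]
contact_force: [1.1, -2.9, -0.8]
gripper_width: 0.602
time: 6.37
tool_pos: [0.5516, -0.1691, 0.0013]
tool_rot: [0.0, 0.736, 0.677, -0.0]
contact_force: [-0.5, -3.2, -0.0]
gripper_width: 0.603
```

```bash
python3 -m creep '[[0,0,0,0.003,0,0,0.6],[0,0,0,0.003,0,0,0.6],[0,0,0,0.003,0,0,0.6],[0,0,0,0,0,0,0.6]]'; python3 - <<'E'
from h import *
im=manip.grab_frame("side");cv2.imwrite("pics/side3raw.png",im);crop("side",im,270,140,360,240,6,f"pics/side_3.png")
E
```

```text
time: 6.7
tool_pos: [0.5524, -0.1593, 0.0013]
tool_rot: [-0.0, 0.736, 0.677, 0.0]
contact_force: [-0.2, -1.0, -0.7]
gripper_width: 0.601
```

View pics/side_3.png

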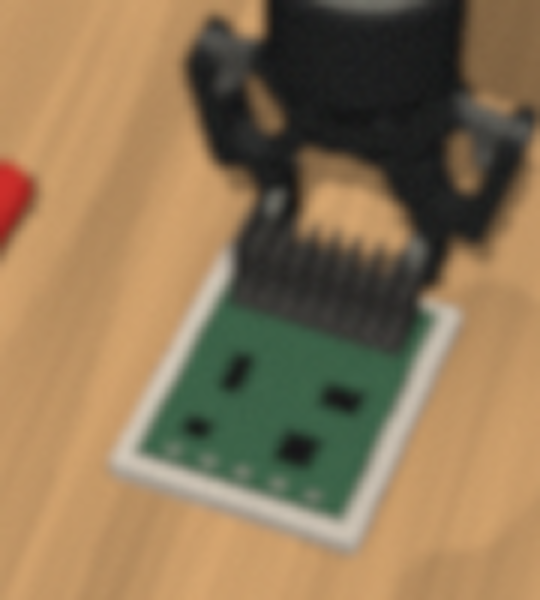

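```bash
cat > rel.py <<'E'
from fit import *
import sys
def rel(p,pf=(.5589,.1288,1.487)):
    d=np.array(p[:2])-pf[:2];c,s=np.cos(pf[2]),np.sin(pf[2])
    return np.round([1e3*(c*d[0]+s*d[1]),1e3*(-s*d[0]+c*d[1]),np.degrees(p[2]-pf[2])],1)
if __name__=="__main__":
    t=.01;C=[[.06,-.05,t],[.06,.05,t],[-.06,.05,t]]
    a=eval(sys.argv[1]);uv=cp(a[0],*a[1])
    p,r=fit([("side",C,uv)],[.557,-.05,1.45]);print(p.round(4),"rel mm,deg",rel(p),np.abs(r).max().round(2), "tcp rel",rel([*manip.state()['tool_pos'][:2],1.487]))
E
python3 rel.py '[[(113,456),(350,541),(462,315)],(270,140,6)]'
```

```text
[ 0.5577 -0.0905  1.4645] rel mm,deg [-218.6  -17.1   -1.3] 1.16 tcp rel [-287.6  -17.6    0. ]
```

```bash
python3 -m creep '[[0,0,0,0.004,-0.0006,0,0.6],[0,0,0,0.004,-0.0006,0,0.6],[0,0,0,0.004,-0.0006,0,0.6],[0,0,0,0.004,-0.0006,0,0.6],[0,0,0,0.004,-0.0006,0,0.6],[0,0,0,0.004,-0.0006,0,0.6],[0,0,0,0.004,-0.0006,0,0.6],[0,0,0,0.004,-0.0006,0,0.6],[0,0,0,0.004,-0.0006,0,0.6],[0,0,0,0.004,-0.0006,0,0.6],[0,0,0,0.004,-0.0006,0,0.6],[0,0,0,0.004,-0.0006,0,0.6],[0,0,0,0.004,-0.0006,0,0.6],[0,0,0,0,0,0,0.6]]'; python3 - <<'E'
from h import *
im=manip.grab_frame("side");cv2.imwrite("pics/side4raw.png",im);crop("side",im,250,160,350,260,6,f"pics/side_4.png")
E
```

```text
time: 7.92
tool_pos: [0.5489, -0.1065, 0.0013]
tool_rot: [-0.0, 0.736, 0.677, 0.0]
contact_force: [0.3, -0.4, 1.0]
gripper_width: 0.604
```

View pics/side_4.png

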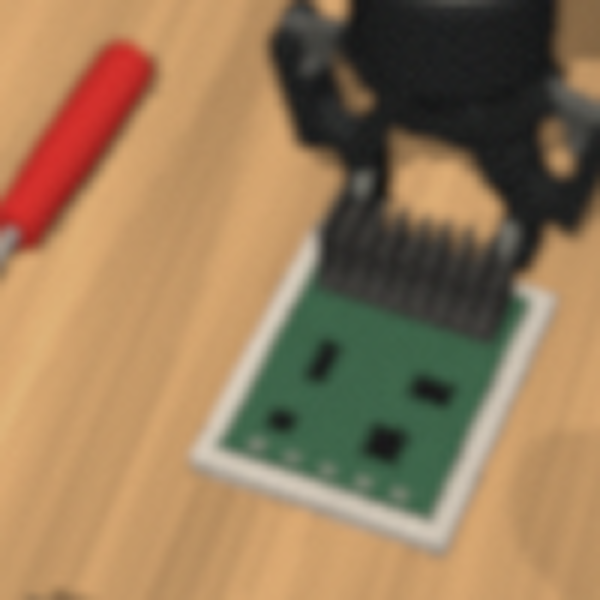

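```bash
python3 rel.py '[[(191,455),(443,541),(556,297)],(250,160,6)]'
```

```text
[ 0.5543 -0.0373  1.4831] rel mm,deg [-165.9   -9.3   -0.2] 0.54 tcp rel [-235.4   -9.7    0. ]
```

```bash
python3 -m creep '[[0,0,0,0.004,-0.0006,0,0.6],[0,0,0,0.004,-0.0006,0,0.6],[0,0,0,0.004,-0.0006,0,0.6],[0,0,0,0.004,-0.0006,0,0.6],[0,0,0,0.004,-0.0006,0,0.6],[0,0,0,0.004,-0.0006,0,0.6],[0,0,0,0.004,-0.0006,0,0.6],[0,0,0,0.004,-0.0006,0,0.6],[0,0,0,0.004,-0.0006,0,0.6],[0,0,0,0.004,-0.0006,0,0.6],[0,0,0,0.004,-0.0006,0,0.6],[0,0,0,0.004,-0.0006,0,0.6],[0,0,0,0.004,-0.0006,0,0.6],[0,0,0,0.004,-0.0006,0,0.6],[0,0,0,0.004,-0.0006,0,0.6],[0,0,0,0,0,0,0.6]]'; python3 - <<'E'
from h import *
im=manip.grab_frame("side");cv2.imwrite("pics/side5raw.png",im);crop("side",im,225,180,350,330,4,f"pics/side_5.png");crop("side",im,240,190,340,290,6,f"pics/side_5b.png")
im=manip.grab_frame("top");crop("top",im,200,130,340,230,5,f"pics/top_5.png")
E
```

```text
time: 9.3
tool_pos: [0.5449, -0.046, 0.0012]
tool_rot: [-0.001, 0.736, 0.677, 0.0]
contact_force: [0.5, -0.1, 0.4]
gripper_width: 0.6
```

View pics/side_5.png

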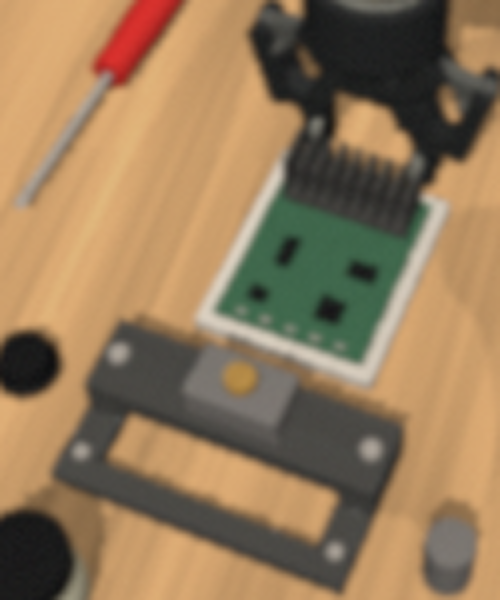

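View pics/side_5b.png

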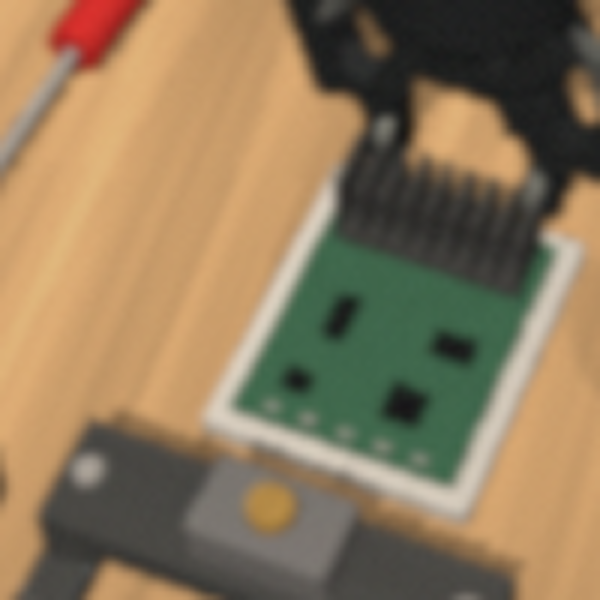

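View pics/top_5.png

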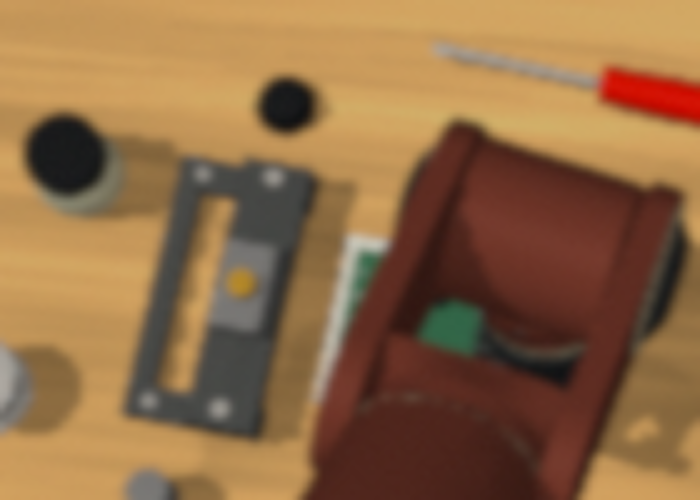

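```bash
python3 rel.py '[[(204,413),(466,510),(584,243)],(240,190,6)]'; python3 rel.py '[[(196,322),(372,383),(449,204)],(225,180,4)]'
```

```text
[0.5504 0.0223 1.4823] rel mm,deg [-106.8   -0.4   -0.3] 0.5 tcp rel [-175.6   -0.7    0. ]
[0.5497 0.0248 1.4973] rel mm,deg [-104.4    0.4    0.6] 0.42 tcp rel [-175.6   -0.7    0. ]
```

```bash
python3 -m creep '[[0,0,0,0.004,0,0,0.6],[0,0,0,0.004,0,0,0.6],[0,0,0,0.004,0,0,0.6],[0,0,0,0.004,0,0,0.6],[0,0,0,0.004,0,0,0.6],[0,0,0,0.004,0,0,0.6],[0,0,0,0.004,0,0,0.6],[0,0,0,0.004,0,0,0.6]]';  python3 -m creep '[[0,0,0,0.004,0,0,0.6],[0,0,0,0.004,0,0,0.6],[0,0,0,0.004,0,0,0.6],[0,0,0,0.004,0,0,0.6],[0,0,0,0.004,0,0,0.6],[0,0,0,0.004,0,0,0.6],[0,0,0,0.004,0,0,0.6],[0,0,0,0,0,0,0.6]]'; python3 - <<'E'
from h import *
im=manip.grab_frame("side");cv2.imwrite("pics/side6raw.png",im);crop("side",im,225,200,345,330,5,f"pics/side_6.png")
E
```

```text
time: 10.07
tool_pos: [0.5478, -0.0147, 0.0013]
tool_rot: [0.0, 0.736, 0.677, -0.0]
contact_force: [-0.1, -3.8, -0.2]
gripper_width: 0.598
time: 10.73
tool_pos: [0.5502, 0.0138, 0.0013]
tool_rot: [-0.0, 0.736, 0.677, 0.0]
contact_force: [1.1, 0.5, -0.6]
gripper_width: 0.605
```

View pics/side_6.png

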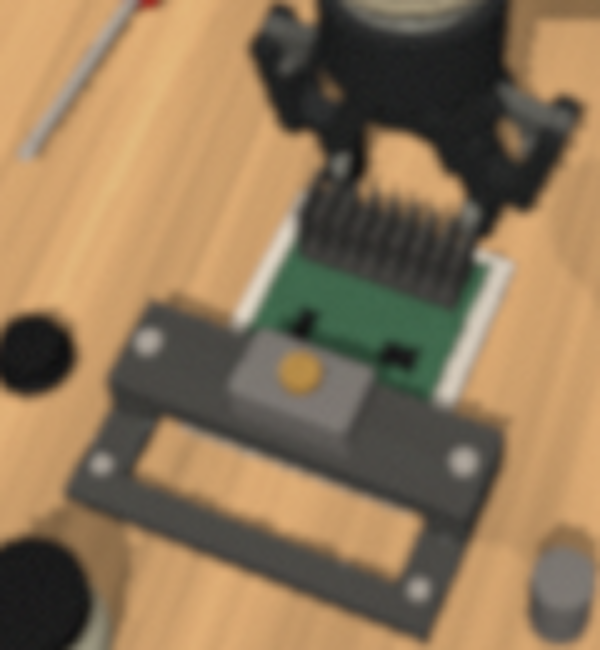

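```bash
python3 -m creep '[[0,0,0,0.003,0,0,0.6],[0,0,0,0.003,0,0,0.6],[0,0,0,0.003,0,0,0.6],[0,0,0,0.003,0,0,0.6],[0,0,0,0.003,0,0,0.6],[0,0,0,0.003,0,0,0.6],[0,0,0,0.003,0,0,0.6]]';  python3 -m creep '[[0,0,0,0.0015,0,0,0.6],[0,0,0,0.0015,0,0,0.6]]';python3 - <<'E'
from h import *
im=manip.grab_frame("side");cv2.imwrite("pics/side7raw.png",im);crop("side",im,225,200,345,330,5,f"pics/side_7.png")
E
```

```text
time: 11.37
tool_pos: [0.5519, 0.0339, 0.0013]
tool_rot: [-0.0, 0.736, 0.677, -0.0]
contact_force: [-0.8, -3.7, -0.1]
gripper_width: 0.602
time: 11.53
tool_pos: [0.5521, 0.0369, 0.0013]
tool_rot: [0.0, 0.736, 0.677, -0.0]
contact_force: [0.2, -3.6, -0.5]
gripper_width: 0.598
```

View pics/side_7.png

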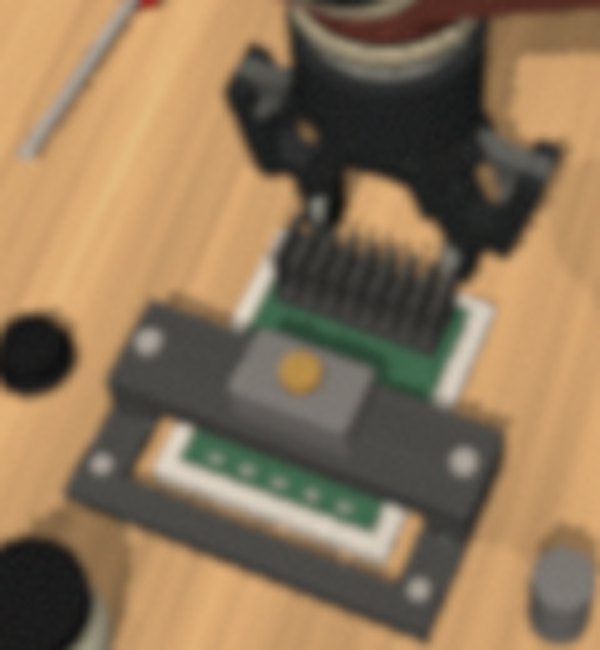

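```bash
python3 -m creep '[[0,0,0,0.001,0,0,0.6],[0,0,0,0.001,0,0,0.6]]';python3 -m creep '[[0,0,0,0.001,0,0,0.6],[0,0,0,0,0,0,0.6]]';python3 -m creep '[[0,0,0,0.001,0,0,0.6],[0,0,0,0,0,0,0.6]]'
```

```text
time: 11.75
tool_pos: [0.5523, 0.0386, 0.0013]
tool_rot: [0.0, 0.736, 0.677, -0.0]
contact_force: [-0.5, -2.8, 1.4]
gripper_width: 0.602
time: 11.92
tool_pos: [0.5524, 0.0398, 0.0013]
tool_rot: [-0.0, 0.736, 0.677, 0.0]
contact_force: [-0.4, -2.5, -0.3]
gripper_width: 0.601
time: 12.08
tool_pos: [0.5525, 0.0407, 0.0013]
tool_rot: [-0.0, 0.736, 0.677, 0.0]
contact_force: [1.0, -3.8, -0.2]
gripper_width: 0.601
```

```bash
for i in 1; do python3 -m creep '[[0,0,0,0.001,0,0,0.6],[0,0,0,0,0,0,0.6]]';python3 -m creep '[[0,0,0,0.001,0,0,0.6],[0,0,0,0,0,0,0.6]]'; done;python3 - <<'E'
from h import *
im=manip.grab_frame("side");cv2.imwrite("pics/side8raw.png",im);crop("side",im,235,270,325,330,8,f"pics/side_8.png")
print(manip.state()['contact_force'],manip.state()['ft_torque'])
E
```

```text
time: 12.25
tool_pos: [0.5525, 0.0418, 0.0013]
tool_rot: [-0.0, 0.736, 0.677, 0.0]
contact_force: [-0.7, -4.4, 0.5]
gripper_width: 0.602
time: 12.42
tool_pos: [0.5526, 0.0428, 0.0013]
tool_rot: [-0.0, 0.736, 0.677, 0.0]
contact_force: [0.2, -3.1, -0.2]
gripper_width: 0.595
[-0.13534181 -3.53969886 -0.08714015] [-0.526953    0.06489068 -0.02139975]
```

View pics/side_8.png

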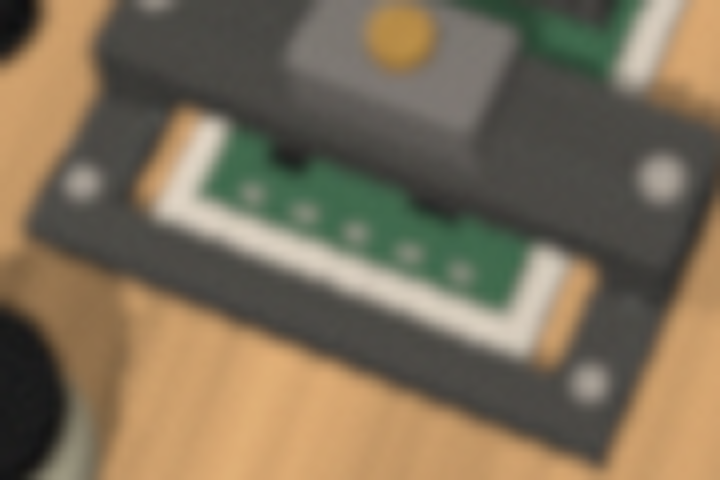

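```bash
python3 -m creep '[[0,0,0,0.0008,0,0,0.6],[0,0,0,0,0,0,0.6]]';python3 -m creep '[[0,0,0,0.0008,0,0,0.6],[0,0,0,0,0,0,0.6]]'; python3 -m creep '[[0,0,0,0.0008,0,0,0.6],[0,0,0,0,0,0,0.6]]';
```

```text
time: 12.63
tool_pos: [0.5527, 0.0435, 0.0013]
tool_rot: [-0.0, 0.736, 0.677, 0.0]
contact_force: [-0.7, -3.6, -0.6]
gripper_width: 0.603
time: 12.8
tool_pos: [0.5527, 0.0436, 0.0013]
tool_rot: [0.0, 0.736, 0.677, -0.001]
contact_force: [-0.6, -6.5, 0.5]
gripper_width: 0.599
time: 12.97
tool_pos: [0.5526, 0.0437, 0.0013]
tool_rot: [0.001, 0.736, 0.677, -0.001]
contact_force: [-1.5, -8.2, 1.3]
gripper_width: 0.598
```

```bash
python3 -m creep '[[0,0,0,0.0008,0,0,0.6],[0,0,0,0.0008,0,0,0.6],[0,0,0,0,0,0,0.6]]'; python3 - <<'E'
from h import *
for i in range(2):
    im=manip.grab_frame("side");s=manip.state();print(s['contact_force'].round(1),s['ft_torque'].round(3),s['tool_pos'].round(4))
    q=s['tool_rot'];print(np.degrees(2*np.arctan2(q[2],q[1])))
cv2.imwrite("pics/side9raw.png",im);crop("side",im,235,270,325,330,8,f"pics/side_9.png")
E
```

```text
time: 13.22
tool_pos: [0.5526, 0.0439, 0.0013]
tool_rot: [0.002, 0.736, 0.677, -0.002]
contact_force: [-2.7, -14.7, 2.1]
gripper_width: 0.599
[ -3.2 -13.5   2.7] [-2.268  0.339 -0.083] [0.5526 0.0439 0.0013]
85.22126546734415
[ -2.5 -13.9   2.4] [-2.273  0.384 -0.087] [0.5526 0.0439 0.0013]
85.21541797855797
```

View pics/side_9.png

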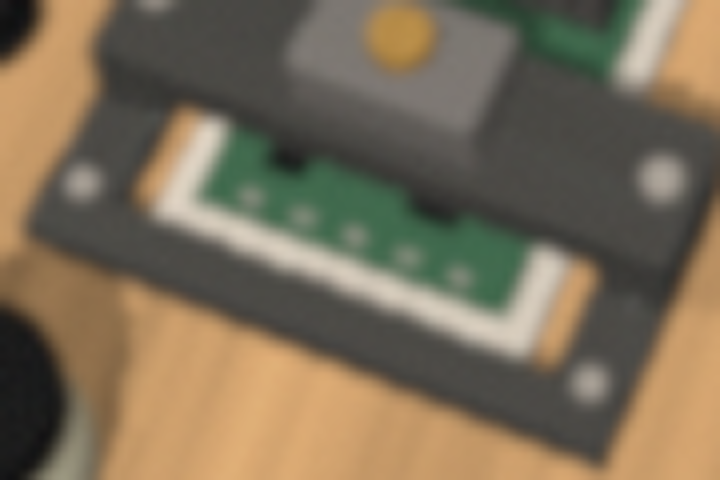

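```bash
python3 -m creep '[[0,0,0,-0.002,0,0,0.6],[0,0,0,-0.002,0,0,0.6],[0,0,0,-0.004,0,0,0.6],[0,0,0,-0.008,0,0,0.6],[0,0,0,-0.012,0,0,0.6],[0,0,0,-0.012,0,0,0.6],[0,0,0,-0.015,0,0,0.6],[0,0,0,0,0,-0.03,0.6],[0,0,0,0,0,-0.04,0.6],[0,0,0,0,0,-0.04,0.6],[0,0,0,-0.03,0,-0.03,0.6],[0,0,0,-0.04,0,0,0.6],[0,0,0,-0.04,0,0,0.6],[0,0,0,-0.04,0,0,0.6],[0,0,0,-0.04,0,0,0.6],[0,0,0,0,0,0,0.6],[0,0,0,0,0,0,0.6]]'; python3 - <<'E'
from h import *
im=manip.grab_frame("side");cv2.imwrite("pics/side10raw.png",im);crop("side",im,225,200,345,330,4,f"pics/side_10.png");crop("side",im,235,270,325,330,8,f"pics/side_10b.png")
im=manip.grab_frame("top");cv2.imwrite("pics/top10raw.png",im)
crop("top",im,205,140,305,235,6,"pics/top_10b.png")
print(manip.state()['contact_force'].round(1))
E
```

```text
time: 14.73
tool_pos: [0.5317, -0.1996, 0.1408]
tool_rot: [-0.0, 0.738, 0.675, 0.0]
contact_force: [-0.2, 0.5, -0.4]
gripper_width: 0.6
[-0.2  0.7 -0. ]
```

View pics/side_10.png

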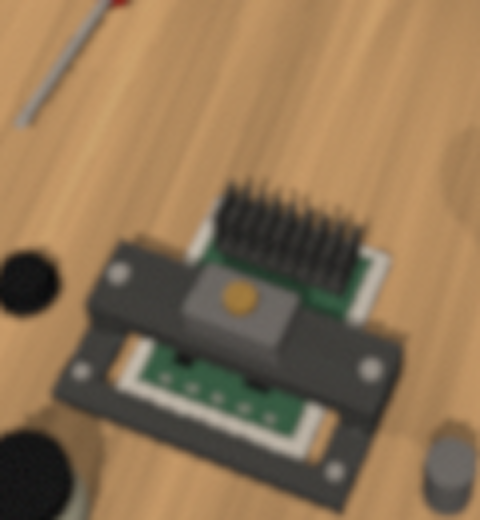

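View pics/side_10b.png

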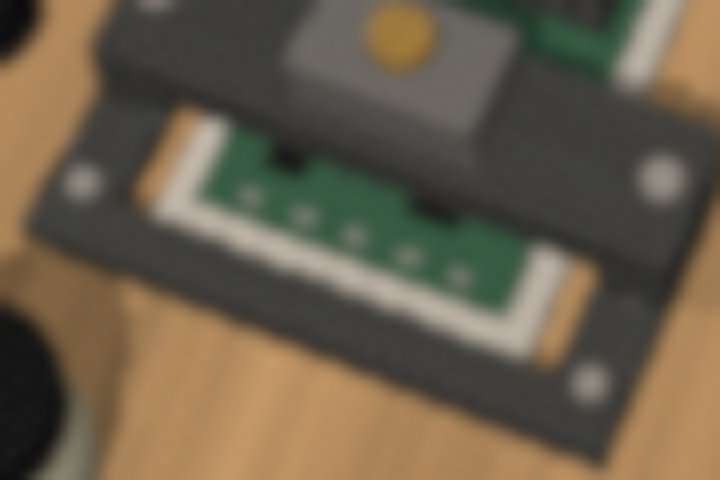

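View pics/top10raw.png

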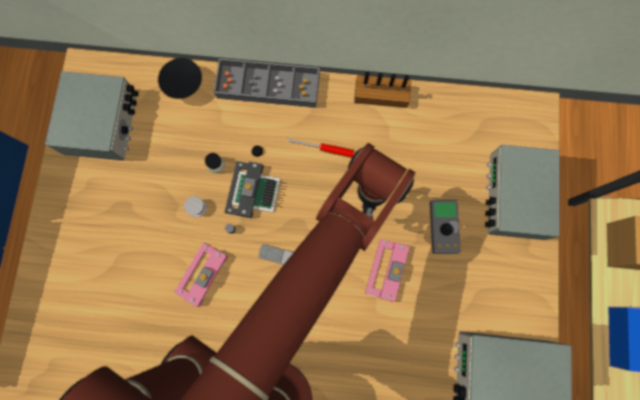

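View pics/top_10b.png

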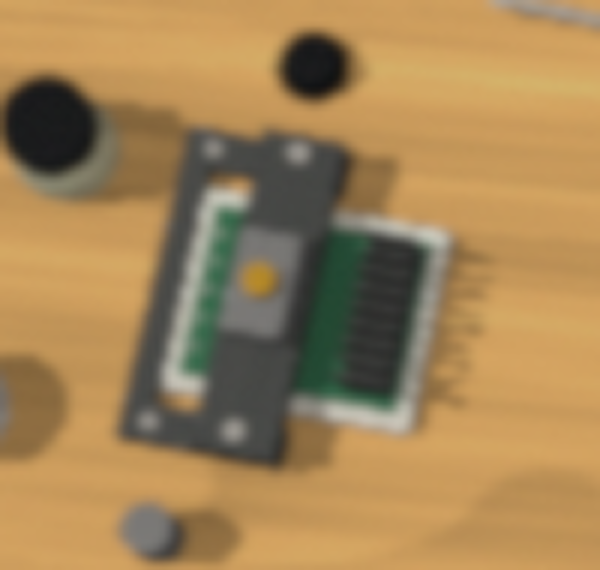

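```bash
python3 - <<'E'
from plant import manip
print(manip.job_done(), manip.state()['time'])
E
```

```text
the job is handed in; nothing more can be done
the job is handed in; nothing more can be done
```

The carrier is home: it lies under the dark fixture's bridge with its front edge against the end stop, and I handed the job in shortly after 14.7 s on the clock.

I pushed it with two spread fingertips on the bare rear edge, about 4 mm above the bench. The first push squared it to the fixture, a slightly diagonal stretch took out its roughly 20 mm sideways offset, and a straight push took it to the stop.

**Seating force:** sliding took about 3–4 N. At the stop the force rose to about 14 N while the plate stood still. The push acted only about 6 mm off the centre line, so both ends of the front edge are bearing on the stop.

**Pictures after backing off:** both cameras show the white front edge flush along the whole stop bar, with a gap at each side of the lane. The heat sink is outside the bridge, and nothing is touching the carrier. The knob, capacitor, jar, spool and multimeter, and the parts of the screwdriver and brush that the arm does not hide, look unmoved by eye; so do both pink look-alikes.

**Disagreements:** the two cameras differed by about 2 mm in position and about 1° in the fixture's angle. I therefore judged the final seating by the force and the close-up pictures, not by the pose fit.

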